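# Hold the brass check weight over the parcel scale with tongs

### The arm

A 7-joint arm with a two-finger parallel gripper is mounted at the origin on the work surface. World frame = base frame: x ahead of the robot, y to its left, z up, the work surface at z = 0. Lengths are in m, angles in rad, forces in N, time in s.
With the tool pointing down it reaches from about 0.4 to 0.85 m from the base axis. Payload 4.5 kg.
Tool frame: the origin (TCP) lies between the finger pads; the fingertips stand 8 mm ahead of it and the grasp point (between the pads) lies 11 mm behind it; z points along the fingers, y is the direction in which the jaws open and shut (so a half turn about z gives the same grasp; the last joint's range is limited). The gripper opens to 85 mm and grips with 20 to 120 N. Pads are 22 mm wide; open, the fingers measure 114 mm over their backs; the gripper's body (76 mm by 85 mm) begins 54 mm behind the grasp point. The pads swing forward as they close: fully open they stand 13 mm farther back than shut.
Start: joints at [-1.173, 0.689, -0.195, 1.565, 0.157, 0.902, -0.215], TCP at [0.222, 0.584, 0.239] pointing down, gripper open.
Joint ranges: [-3.01, 3.01], [-0.46, 2.08], [-1.47, 1.51], [0.13, 2.56], [-1, 4.14], [0.04, 2.09], [-2.66, 2.66]. Speed limits (rad/s): [2.57, 2.57, 3.14, 3.14, 3.14, 3.14, 3.14].

### API

Orientations are given as a unit quaternion [x, y, z, w].
In Python, from station import env gives the robot as it stands.
- The arm moves only by the shell command python3 -m crank 'ROWS' [OPENING] [FORCE]. ROWS is JSON, a list of rows, each an object of numbers: "x", "y", "z": the shift along the world's x, y, z scaled (see below); "wx", "wy", "wz": the turn, a rotation vector about the world's x, y, z scaled (see below). A call has 1 to 20 rows; each row shifts and turns the commanded pose from where the row before left it; what a row does not reach is not made up. The controller multiplies each number of a shift by 0.025 m and each number of a turn by 0.12 rad. A row lasts 1/10 s, in which the tool goes at most 50 mm and 8.59 degrees, less where a joint would pass 70% of its speed; a pose out of reach is approached as far as the arm can. A call with a number of a shift or a turn outside -1 to 1 is refused whole. A call with a gripper value outside its range is refused whole. OPENING is the gripper command: -1 is shut, 1 is fully open, values between are in proportion, set as the call begins (- or left out, the last holds). The fingers move at their own pace and stop on an object; FORCE is the grip in N (left out, the last holds). Time passes only in rows, so rows that do not move let the fingers close. It gives the time, the measured TCP pose, the force and the opening at its end, in the units of the state.
- env.get_obs(): the state, without advancing time (a new reading comes with each control period).
- env.capture(name): name is "scene" or "top" or "wrist"; returns the picture (384x512x3 uint8, red, green, blue); there is no depth.
- env.calibration(name): a dict with "fx", "fy", "cx", "cy" (pixels), "distortion" ([k1, k2, p1, p2, k3] as OpenCV has them; the pictures are not rectified), "R" (3x3) and "t" (3): a world point X has camera coordinates R X + t; the wrist camera has in their place "hand_eye" (4x4, takes a point from camera to tool coordinates, whose origin is the TCP and whose axes are the flange's). Camera axes: x right, y down, z forward; pixel columns grow to the right and rows downward; lengths in m; the calibration is good to about 2 mm. A picture is of the moment at which its call begins: read the wrist's pose just before it. calibration takes no time and is no camera call.
- env.hand_in(): hands the job in, once; it reports no verdict.
The state is a dict: "time": time; "joint_positions": joint angles; "joint_vel": joint speeds; "tau": joint torques, N m; "tcp_pos": TCP position; "tool_rot": TCP orientation; "ft_force": force on the tool from outside, world axes, zero at the start; "torque": the same for the moment, N m; "gripper_width": finger opening in m.
Only numpy, scipy, OpenCV 4.12 (cv2) and the standard library are available. Lean on these libraries where they do the work, as an engineer would, in place of code of your own. Each camera call takes 0.05 s, during which the arm holds its last target. There are 200 camera calls.

### The job

The parcel scale is about to be checked: grip the tongs across both arms, close them on the brass check weight, lift it off its wooden block and carry it to the scale, and finish while holding it there in the tongs, upright and still, about 8 cm clear above the middle of the steel pan. Pick the weight up with the tongs only, never touching it with the gripper; it must not touch the pan or be dropped, and the steel weight and everything else on the bench stay where they are.

Things in the scene. Friction and masses are not known exactly. Their poses are not given: they have to be found in the camera images.
- tongs_grip (a point): spring tongs, 0.11 kg, lying open on edge on a low white rest; two arms 24 mm tall. Point midway between their black handle flats, half-way up (24 mm over the bench), about the centre of mass; x along the tongs to the tips, y across (squeeze direction), z up. Pivot at x -90 mm, flats from x -35 to +35, 62 mm apart over their outer faces at rest here, parallel when squeezed to 55
- tongs_tips (a point): midway between the tongs' blue tip pads, where they hold best: 100 mm ahead (+x) of tongs_grip, same height and axes. Pads 24 mm tall, from 20 mm behind to 15 mm ahead of this point; inner faces 58 mm apart when open, 70 mm over the outsides. Each 1 mm of squeeze at the grip closes the tips by 2.1 mm: at 48 mm over the flats they are 28 mm apart
- tongs_jaw (a joint): closing angle of the tongs: 0 open (sprung, as at the start), 0.16 rad when closed on the weight, 0.30 rad at most. Holding them at the grip against the spring takes 7 N (open) to 9 N (closed on the weight); the tips press with about 0.45 of whatever more the gripper squeezes with
- rest: white plastic rest, fixed; the tongs lie on its two cross bars, 12 mm high. Origin on the bench under tongs_grip, x along the tongs to the tips. Room for the fingers between the bars from x = -60 to +68 mm, but for a spine 20 mm wide and 4 mm high under the middle
- brass_mid (a point): the brass (gold-coloured) check weight, 0.2 kg, standing loose on the wooden block; a cylinder 28 mm in diameter and 34 mm high with a 20 mm knob on top, 50 mm in all. This point is on its axis, half-way up: 25 mm above its underside (the middle of the cylinder, where the tongs hold best, is 8 mm lower)
- steelw_mid (a point): the other check weight, steel (silver grey), same shape and size, beside the brass one; not wanted, leave it. Point on its axis 25 mm above its underside
- block: fixed wooden block that carries the two weights, 70 mm (x) by 190 mm (y) by 45 mm high, origin under its centre, z up, its x axis pointing away from the robot's side; the weights stand on its top at y = +55 and -55 mm, x = 0, in either order
- pan (a point): bench scale, fixed: this point is the centre of the top of its 200 x 200 mm steel pan, 55 mm above the bench; x points away from the robot's side, z up. Its display (130 mm wide, top 140 mm above the bench) stands on the +x edge, from x = +97 mm on
- parcel_a_mid (a point): brown parcel with blue band, 80 x 140 x 45 mm, its centre; leave it
- parcel_b_mid (a point): brown parcel with paper band, 100 x 120 x 70 mm, its centre; leave it
- tape_mid (a point): yellow tape roll lying flat, 96 mm in diameter, 48 mm high, its centre; leave it
- mug_mid (a point): blue mug, 80 mm wide, 95 mm high, its centre; leave it
- eraser_mid (a point): board eraser, 50 x 110 x 34 mm, its centre; leave it
Not all that is in view belongs to the job. Of the things that look like the rest, the smallest one is meant.

How it is judged:
By the outcome, as a careful person would: the job done as asked, in the order asked, and still so for the second after the job is handed in, while the arm keeps its last pose, push and grip.
It also fails if it takes over 45 s, if anything falls off the work surface, if the arm or the gripper's body presses on something with over 40 N, if the wrist force passes 120 N, or if a joint passes its speed limit or range.

## Working session

There is one attempt and no reset: what is moved stays moved. The work goes in short steps, Python scripts to look and compute and a shell command to move; the robot and the scene stay as the last step left them, time stands still between calls to the robot, and variables do not carry over. Pictures are saved under pics/ and viewed, about 8 in all and at most 12, crops included, and the job is handed in when it is done.

```bash
mkdir -p pics; ls; python3 - <<'E'
from station import env
import cv2
for n in("scene","top"):
    cv2.imwrite(f"pics/{n}0.png",env.capture(n)[:,:,::-1])
    c=env.calibration(n);print(n,{k:(v.tolist() if hasattr(v,'tolist') else v) for k,v in c.items()})
print(env.calibration("wrist"));print(env.get_obs())
E
```

```text
pics
scene {'fx': 348.59118541014834, 'fy': 348.59118541014834, 'cx': 257.46218327757396, 'cy': 189.99602041174748, 'distortion': [0.03146857143525177, 0.0, 0.0, 0.0, 0.0], 'R': [[-0.45776195217760035, 0.8889808401575243, -0.012925206821340435], [0.7386690231595552, 0.37219095877256997, -0.561998188993936], [-0.494794977099668, -0.2668088380109948, -0.8270374686773034]], 't': [0.3022124616266716, -0.3279588394774576, 1.2582639817819259]}
top {'fx': 480.8259353762645, 'fy': 480.8259353762645, 'cx': 267.35909311608833, 'cy': 194.14509134034617, 'distortion': [-0.12717618467038583, 0.0, 0.0, 0.0, 0.0], 'R': [[0.017388109640502598, -0.9998225361084061, 0.007249133250587783], [-0.98181697748672, -0.0184448060786794, -0.18893176505702058], [0.1890319453477935, -0.0038321558521054377, -0.9819634607354564]], 't': [-0.061722576938956074, 0.5326041293471879, 1.3744703218191154]}
{'fx': 291.8874140092312, 'fy': 291.8874140092312, 'cx': 259.09980274053527, 'cy': 187.66164903706465, 'distortion': array([0.01092756, 0.        , 0.        , 0.        , 0.        ]), 'hand_eye': array([[-2.26119473e
[... 321 characters left out ...]

{'time': 0.1, 'joint_positions': array([-1.17318751,  0.68992722, -0.19453695,  1.56626967,  0.15727758,
        0.90249502, -0.2151187 ]), 'joint_vel': array([-0.0004017 , -0.00237342, -0.00016759, -0.00340054,  0.00020328,
        0.00011034, -0.00024282]), 'tau': array([-3.79375590e-03, -5.40605807e+01, -1.27131801e+00, -1.58987439e+01,
        9.46697983e-03,  4.35679627e-03,  5.37581414e-06]), 'tcp_pos': array([0.22221605, 0.58353297, 0.23853984]), 'tool_rot': array([ 1.80873138e-01,  9.83506064e-01, -8.48020584e-04, -1.07836400e-04]), 'ft_force': array([0.16812004, 0.26075118, 1.01869457]), 'torque': array([ 0.00701238, -0.02283488,  0.00152869]), 'gripper_width': 0.08533061479804441}
```

View pics/top0.png

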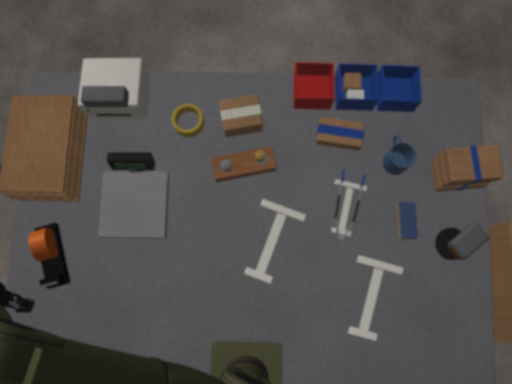

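View pics/scene0.png

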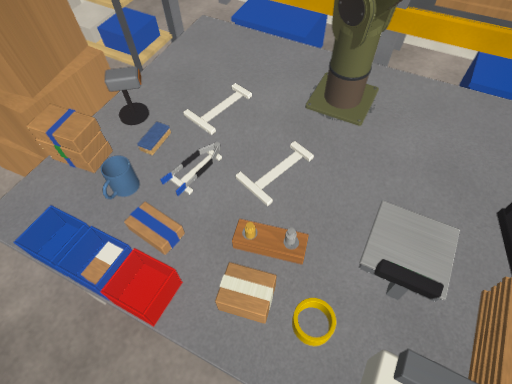

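```bash
cat > h.py <<'E'
import numpy as np, cv2
from station import env
from scipy.spatial.transform import Rotation as Ro
def cam(n,obs=None):
    c=env.calibration(n); K=np.array([[c['fx'],0,c['cx']],[0,c['fy'],c['cy']],[0,0,1]]);d=np.array(c['distortion'],float)
    if n=='wrist':
        H=np.array(c['hand_eye']);Rt=Ro.from_quat(obs['tool_rot']).as_matrix()
        Rc=Rt@H[:3,:3];o=Rt@H[:3,3]+obs['tcp_pos']
    else:
        Rc=np.array(c['R']).T;o=-Rc@np.array(c['t'])
    return K,d,Rc,o
def ray(C,px,z):
    K,d,Rc,o=C
    u=cv2.undistortPoints(np.array(px,float).reshape(-1,1,2),K,d).reshape(-1,2)
    v=np.c_[u,np.ones(len(u))]@Rc.T
    return o+v*((z-o[2])/v[:,2])[:,None]
def proj(C,X):
    K,d,Rc,o=C
    return cv2.projectPoints(np.array(X,float).reshape(-1,1,3),cv2.Rodrigues(Rc.T)[0],-Rc.T@o,K,d)[0].reshape(-1,2)
def blobs(m,mn=8):
    n,l,s,c=cv2.connectedComponentsWithStats(m.astype(np.uint8))
    return [(s[i,4],c[i],l==i) for i in range(1,n) if s[i,4]>=mn]
E
python3 - <<'E'
from h import *
I=cv2.imread('pics/top0.png');C=cam('top')
hsv=cv2.cvtColor(I,cv2.COLOR_BGR2HSV)
print('knobs',ray(C,[[260,155],[226,165]],.09).round(3).tolist())
print('pan corners',ray(C,[[102,171],[168,171],[165,237],[99,237]],.055).round(3).tolist())
print('tong tips, pivot',ray(C,[[338,180],[364,183],[343,234],[351,208]],.036).round(3).tolist())
cv2.imwrite('pics/topc.png',np.hstack([cv2.resize(I[140:240,200:280],None,fx=4,fy=4,interpolation=2),cv2.resize(I[160:260,310:390],None,fx=4,fy=4,interpolation=2)]))
E
```

```text
knobs [[0.643, -0.028, 0.09], [0.61, 0.07, 0.09]]
pan corners [[0.595, 0.449, 0.055], [0.598, 0.247, 0.055], [0.4, 0.245, 0.055], [0.395, 0.442, 0.055]]
tong tips, pivot [[0.584, -0.265, 0.036], [0.576, -0.344, 0.036], [0.42, -0.278, 0.036], [0.499, -0.303, 0.036]]
```

View pics/topc.png

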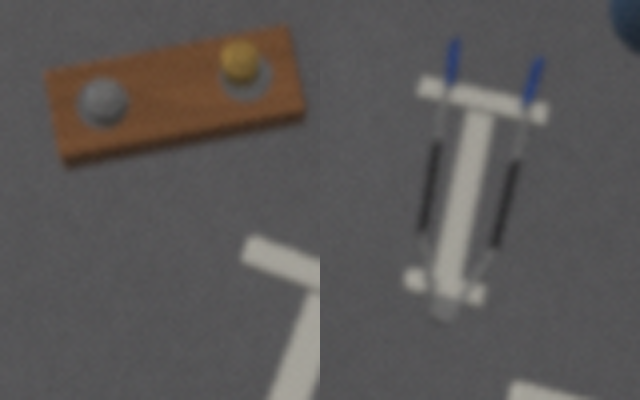

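```bash
python3 -m crank '[{"x":1,"y":-1},{"x":1,"y":-1},{"x":1,"y":-1},{"x":1,"y":-1},{"x":1,"y":-1},{"x":1,"y":-1},{"x":1,"y":-1},{"x":1,"y":-1},{"x":1,"y":-1},{"x":1,"y":-1},{"y":-1},{"y":-1},{"y":-1},{"y":-1},{"y":-1},{"y":-1},{"y":-1},{"y":-1},{"y":-1},{"y":-1}]'
python3 -m crank '[{"y":-1,"wz":0.2},{"y":-1,"wz":0.2},{"y":-1,"wz":0.2},{"y":-1,"wz":0.2},{"y":-1,"wz":0.2},{"y":-1,"wz":0.2},{"y":-1,"wz":0.2},{"y":-1,"wz":0.2},{"y":-1},{"y":-1},{"y":-1},{"y":-1},{"y":-1},{"y":-1},{"y":-1},{},{},{}]'
python3 - <<'E'
from h import *
o=env.get_obs();I=env.capture('wrist')[:,:,::-1];np.save('w1.npy',np.array([*o['tcp_pos'],*o['tool_rot']]))
cv2.imwrite('pics/w1.png',I);print(o['tcp_pos'],o['tool_rot'])
E
```

```text
[0.22221605 0.58353297 0.23853984] [ 1.80873138e-01  9.83506064e-01 -8.48020584e-04 -1.07836400e-04]$[0]: bad value
$[0]: bad value
```

View pics/w1.png

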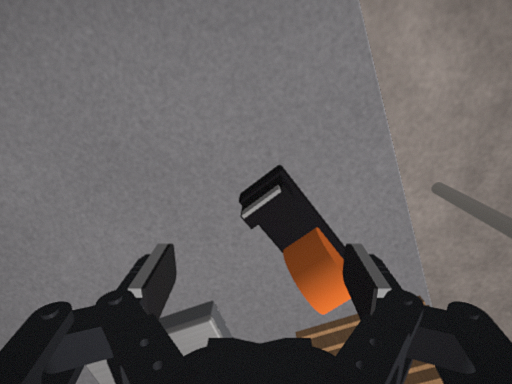

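The picture shows only the tape dispenser under the start pose, because the move was refused. I'll try rows with all six keys as floats.

```bash
python3 -m crank '[{"x":1.0,"y":-1.0,"z":0.0,"wx":0.0,"wy":0.0,"wz":0.0}]'; python3 -m crank --help | head -30
```

```text
time: 0.25
tcp_pos: [0.2419, 0.5627, 0.239]
tool_rot: [0.177, 0.984, 0.001, -0.003]
ft_force: [-0.5, 0.0, -0.3]
gripper_width: 0.0856invalid input: not JSON, or not a number
```

```bash
python3 -m crank '[{"x":1,"y":-1,"z":0,"wx":0,"wy":0,"wz":0},{"x":1,"y":-1,"z":0,"wx":0,"wy":0,"wz":0},{"x":1,"y":-1,"z":0,"wx":0,"wy":0,"wz":0},{"x":1,"y":-1,"z":0,"wx":0,"wy":0,"wz":0},{"x":1,"y":-1,"z":0,"wx":0,"wy":0,"wz":0},{"x":1,"y":-1,"z":0,"wx":0,"wy":0,"wz":0},{"x":1,"y":-1,"z":0,"wx":0,"wy":0,"wz":0},{"x":1,"y":-1,"z":0,"wx":0,"wy":0,"wz":0},{"x":1,"y":-1,"z":0,"wx":0,"wy":0,"wz":0},{"x":0,"y":-1,"z":0,"wx":0,"wy":0,"wz":0},{"x":0,"y":-1,"z":0,"wx":0,"wy":0,"wz":0},{"x":0,"y":-1,"z":0,"wx":0,"wy":0,"wz":0},{"x":0,"y":-1,"z":0,"wx":0,"wy":0,"wz":0},{"x":0,"y":-1,"z":0,"wx":0,"wy":0,"wz":0},{"x":0,"y":-1,"z":0,"wx":0,"wy":0,"wz":0},{"x":0,"y":-1,"z":0,"wx":0,"wy":0,"wz":0},{"x":0,"y":-1,"z":0,"wx":0,"wy":0,"wz":0},{"x":0,"y":-1,"z":0,"wx":0,"wy":0,"wz":0},{"x":0,"y":-1,"z":0,"wx":0,"wy":0,"wz":0},{"x":0,"y":-1,"z":0,"wx":0,"wy":0,"wz":0}]'
python3 -m crank '[{"x":0,"y":-1,"z":0,"wx":0,"wy":0,"wz":0.2},{"x":0,"y":-1,"z":0,"wx":0,"wy":0,"wz":0.2},{"x":0,"y":-1,"z":0,"wx":0,"wy":0,"wz":0.2},{"x":0,"y":-1,"z":0,"wx":0,"wy":0,"wz":0.2},{"x":0,"y":-1,"z":0,"wx":0,"wy":0,"wz":0.2},{"x":0,"y":-1,"z":0,"wx":0,"wy":0,"wz":0.2},{"x":0,"y":-1,"z":0,"wx":0,"wy":0,"wz":0.2},{"x":0,"y":-1,"z":0,"wx":0,"wy":0,"wz":0.2},{"x":0,"y":-1,"z":0,"wx":0,"wy":0,"wz":0},{"x":0,"y":-1,"z":0,"wx":0,"wy":0,"wz":0},{"x":0,"y":-1,"z":0,"wx":0,"wy":0,"wz":0},{"x":0,"y":-1,"z":0,"wx":0,"wy":0,"wz":0},{"x":0,"y":-1,"z":0,"wx":0,"wy":0,"wz":0},{"x":0,"y":-1,"z":0,"wx":0,"wy":0,"wz":0},{"x":0,"y":0,"z":0,"wx":0,"wy":0,"wz":0},{"x":0,"y":0,"z":0,"wx":0,"wy":0,"wz":0},{"x":0,"y":0,"z":0,"wx":0,"wy":0,"wz":0}]'
python3 - <<'E'
from h import *
o=env.get_obs();I=env.capture('wrist')[:,:,::-1];np.save('w2.npy',np.array([*o['tcp_pos'],*o['tool_rot']]))
cv2.imwrite('pics/w2.png',I);print(o['tcp_pos'],o['tool_rot'],o['time'])
E
```

```text
time: 2.25
tcp_pos: [0.4722, 0.0581, 0.2392]
tool_rot: [0.181, 0.984, -0.0, -0.0]
ft_force: [0.8, -0.1, 0.5]
gripper_width: 0.0854
time: 3.95
tcp_pos: [0.4725, -0.2895, 0.2392]
tool_rot: [0.085, 0.996, 0.001, -0.0]
ft_force: [0.7, 0.4, -0.1]
gripper_width: 0.0855
[ 0.47248648 -0.28952232  0.23922691] [ 8.49902487e-02  9.96381612e-01  5.63572450e-04 -1.54825049e-04] 3.95
```

View pics/w2.png

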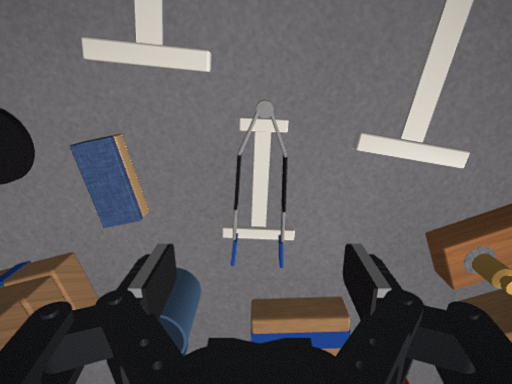

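```bash
python3 - <<'E'
from h import *
I=cv2.imread('pics/w2.png');w=np.load('w2.npy');C=cam('wrist',dict(tcp_pos=w[:3],tool_rot=w[3:]))
hsv=cv2.cvtColor(I,cv2.COLOR_BGR2HSV);roi=np.zeros(I.shape[:2],bool);roi[145:275,222:300]=1
dark=roi&(hsv[...,2]<45); blue=roi&(hsv[...,1]>140)&(abs(hsv[...,0].astype(int)-115)<15)
for n,m in(('dark',dark),('blue',blue)):
  for a,c,l in blobs(m,15):
    y,x=np.nonzero(l); t=y.argmin();b=y.argmax()
    ends=[[x[y<=y.min()+1].mean(),y.min()],[x[y>=y.max()-1].mean(),y.max()]]
    print(n,a,c.round(1),np.round(ends,1).tolist(),ray(C,[c]+ends,.036)[:,:2].round(4).tolist())
print(ray(C,[[265,109]],.03), Ro.from_quat(w[3:]).as_matrix().round(3).tolist())
# rough brass knob top
E
```

```text
dark 154 [237.  181.7] [[239.0, 156.0], [235.0, 209.0]] [[0.4912, -0.319], [0.4607, -0.3106], [0.5258, -0.3283]]
dark 189 [283.7 183.5] [[284.2, 157.0], [283.2, 211.0]] [[0.5031, -0.2637], [0.4709, -0.2584], [0.5387, -0.2695]]
blue 99 [280.5 253. ] [[279.0, 237.0], [281.2, 267.0]] [[0.5972, -0.2816], [0.5737, -0.2801], [0.6184, -0.2838]]
blue 85 [233.7 252.2] [[236.0, 238.0], [232.0, 265.0]] [[0.5855, -0.3419], [0.5656, -0.3349], [0.6042, -0.348]]
[[ 0.41362301 -0.27172518  0.03      ]] [[-0.986, 0.169, -0.0], [0.169, 0.986, 0.001], [0.0, 0.001, -1.0]]
```

The wrist view shows the tongs on the small rest, with pads at px (234,252) and (281,253) and flats at (237,182) and (284,184). That puts the grip at about (0.497, -0.291), yaw -0.215. I'll descend there.

```bash
python3 -m crank '[{"x":0.97,"y":-0.07,"z":0,"wx":0,"wy":0,"wz":-0.37},{"x":0,"y":0,"z":-1,"wx":0,"wy":0,"wz":0},{"x":0,"y":0,"z":-1,"wx":0,"wy":0,"wz":0},{"x":0,"y":0,"z":-1,"wx":0,"wy":0,"wz":0},{"x":0,"y":0,"z":-1,"wx":0,"wy":0,"wz":0},{"x":0,"y":0,"z":-1,"wx":0,"wy":0,"wz":0},{"x":0,"y":0,"z":-1,"wx":0,"wy":0,"wz":0},{"x":0,"y":0,"z":0,"wx":0,"wy":0,"wz":0},{"x":0,"y":0,"z":0,"wx":0,"wy":0,"wz":0}]'
python3 - <<'E'
from h import *
o=env.get_obs();I=env.capture('wrist')[:,:,::-1];print(o['tcp_pos'],o['tool_rot'])
C=cam('wrist',o)
x=np.array([np.cos(.215),-np.sin(.215)]);y=np.array([np.sin(.215),np.cos(.215)]);g=np.array([.4967,-.2912])
P=[[*(g+a*x+b*y),.036] for a in(-35,35) for b in(-31,31) for a,b in[(a/1e3,b/1e3)]]+[[*(g+a*x+s*y),.036] for a,s in((.08,.032),(.08,-.032),(.115,.032),(.115,-.032))]
J=I.copy()
for p in proj(C,P): cv2.circle(J,tuple(int(v) for v in p.round()),3,(0,0,255),1)
cv2.imwrite('pics/w3.png',J)
E
```

```text
time: 4.9
tcp_pos: [0.497, -0.2918, 0.0896]
tool_rot: [0.107, 0.994, 0.0, -0.0]
ft_force: [-0.1, 0.3, 0.5]
gripper_width: 0.0854
[ 0.49696604 -0.29176616  0.08962769] [ 1.07220951e-01  9.94235166e-01  2.90282317e-04 -1.36424415e-04]
```

View pics/w3.png

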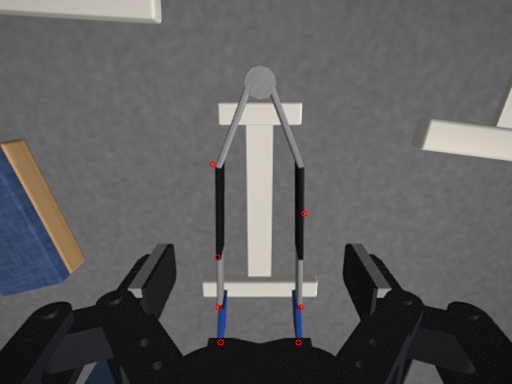

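The circles for the rear-left and front-left flat ends and the pad ends fall on the tongs within about 2 px, and the tongs are centred and parallel to the jaws. The other two flat circles are a loop bug in my script. Now descend and close partly.

```bash
python3 -m crank '[{"x":0,"y":0,"z":-1,"wx":0,"wy":0,"wz":0},{"x":0,"y":0,"z":-1,"wx":0,"wy":0,"wz":0},{"x":0,"y":0,"z":-0.6,"wx":0,"wy":0,"wz":0},{"x":0,"y":0,"z":-0.54,"wx":0,"wy":0,"wz":0},{"x":0,"y":0,"z":0,"wx":0,"wy":0,"wz":0},{"x":0,"y":0,"z":0,"wx":0,"wy":0,"wz":0}]'
python3 -m crank '[{"x":0,"y":0,"z":0,"wx":0,"wy":0,"wz":0},{"x":0,"y":0,"z":0,"wx":0,"wy":0,"wz":0},{"x":0,"y":0,"z":0,"wx":0,"wy":0,"wz":0},{"x":0,"y":0,"z":0,"wx":0,"wy":0,"wz":0},{"x":0,"y":0,"z":0,"wx":0,"wy":0,"wz":0},{"x":0,"y":0,"z":0,"wx":0,"wy":0,"wz":0},{"x":0,"y":0,"z":0,"wx":0,"wy":0,"wz":0},{"x":0,"y":0,"z":0,"wx":0,"wy":0,"wz":0}]' 0.29 40
```

```text
time: 5.55
tcp_pos: [0.4971, -0.2928, 0.0114]
tool_rot: [0.108, 0.994, -0.0, 0.0]
ft_force: [0.4, 0.1, -0.5]
gripper_width: 0.0857
time: 6.35
tcp_pos: [0.4979, -0.2931, 0.0125]
tool_rot: [0.108, 0.994, -0.0, 0.001]
ft_force: [-0.4, -0.1, 7.0]
gripper_width: 0.0552
```

```bash
python3 -m crank '[{"x":0,"y":0,"z":0.2,"wx":0,"wy":0,"wz":0},{"x":0,"y":0,"z":0.4,"wx":0,"wy":0,"wz":0},{"x":0,"y":0,"z":0.8,"wx":0,"wy":0,"wz":0},{"x":0,"y":0,"z":1,"wx":0,"wy":0,"wz":0},{"x":0,"y":0,"z":1,"wx":0,"wy":0,"wz":0},{"x":0,"y":0,"z":1,"wx":0,"wy":0,"wz":0},{"x":0,"y":0,"z":1,"wx":0,"wy":0,"wz":0},{"x":0,"y":0,"z":0,"wx":0,"wy":0,"wz":0},{"x":0,"y":0,"z":0,"wx":0,"wy":0,"wz":0}]'
python3 - <<'E'
from h import *
o=env.get_obs();I=env.capture('wrist')[:,:,::-1];np.save('w4.npy',np.array([*o['tcp_pos'],*o['tool_rot']]))
S=env.capture('scene')[:,:,::-1]
cv2.imwrite('pics/w4.png',I);cv2.imwrite('pics/s4.png',S);print(o['tcp_pos'],o['tool_rot'],o['time'])
p=proj(cam('scene'),[o['tcp_pos']])[0].astype(int);print(p)
c=S[max(p[1]-75,0):p[1]+75,p[0]-50:p[0]+50]
cv2.imwrite('pics/m4.png',np.hstack([cv2.resize(I,(533,400)),cv2.resize(c,(267,400))]))
E
```

```text
time: 7.25
tcp_pos: [0.4965, -0.2928, 0.1465]
tool_rot: [0.108, 0.994, -0.0, 0.0]
ft_force: [-0.0, 0.5, -0.6]
gripper_width: 0.055
[ 0.49647788 -0.29281521  0.14645681] [ 1.07992745e-01  9.94151594e-01 -2.12353683e-04  3.61842494e-04] 7.25
[190 135]
```

View pics/m4.png

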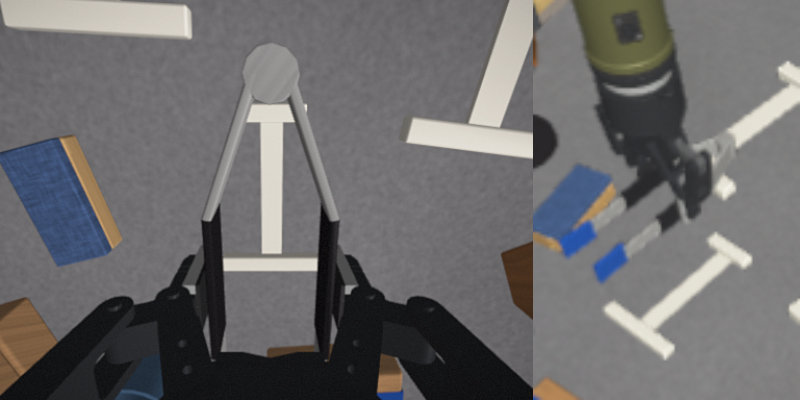

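The tongs are lifted and held straight. Next I'll move where the wrist camera sees both weights, and turn to about the block's yaw.

```bash
python3 -m crank '[{"x":0,"y":0,"z":1,"wx":0,"wy":0,"wz":0},{"x":0.2,"y":0.2,"z":1,"wx":0,"wy":0,"wz":0.2},{"x":0.5,"y":0.5,"z":1,"wx":0,"wy":0,"wz":0.5},{"x":0.8,"y":0.8,"z":1,"wx":0,"wy":0,"wz":0.6},{"x":0.8,"y":0.8,"z":0,"wx":0,"wy":0,"wz":0.6},{"x":0.8,"y":0.8,"z":0,"wx":0,"wy":0,"wz":0.6},{"x":0.8,"y":0.8,"z":0,"wx":0,"wy":0,"wz":0.6},{"x":0.8,"y":0.8,"z":0,"wx":0,"wy":0,"wz":0.5},{"x":0.6,"y":0.6,"z":0,"wx":0,"wy":0,"wz":0.3},{"x":0.4,"y":0.6,"z":0,"wx":0,"wy":0,"wz":0},{"x":0,"y":0.4,"z":0,"wx":0,"wy":0,"wz":0},{"x":0,"y":0.2,"z":0,"wx":0,"wy":0,"wz":0},{"x":0,"y":0,"z":0,"wx":0,"wy":0,"wz":0},{"x":0,"y":0,"z":0,"wx":0,"wy":0,"wz":0}]'
python3 - <<'E'
from h import *
o=env.get_obs();I=env.capture('wrist')[:,:,::-1];np.save('w5.npy',np.array([*o['tcp_pos'],*o['tool_rot']]))
cv2.imwrite('pics/w5.png',I);print(o['tcp_pos'],o['tool_rot'],o['time'])
C=cam('wrist',o)
print(proj(C,[[.638,-.03,.07],[.61,.07,.07]]))
E
```

```text
time: 8.75
tcp_pos: [0.6384, -0.1315, 0.2459]
tool_rot: [-0.125, 0.992, -0.001, -0.0]
ft_force: [1.0, -1.0, -1.7]
gripper_width: 0.0551
[ 0.63840566 -0.13146392  0.24586638] [-1.24855032e-01  9.92174710e-01 -6.10718612e-04 -4.39051794e-04] 8.75
[[346.79578082 189.88284151]
 [440.60436202 187.89418573]]
```

View pics/w5.png

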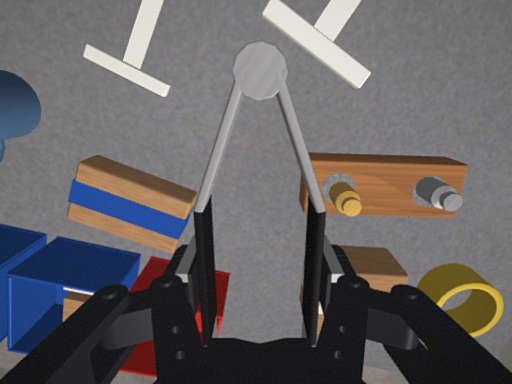

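```bash
python3 - <<'E'
from h import *
def meas(I,C,roi,lab):
    x0,x1,y0,y1=roi;hsv=cv2.cvtColor(I,cv2.COLOR_BGR2HSV);m=np.zeros(I.shape[:2],bool)
    m[y0:y1,x0:x1]=1
    m&=(hsv[...,0]>=17)&(hsv[...,0]<=32)&(hsv[...,1]>110)&(hsv[...,2]>70)
    b=max(blobs(m,3),key=lambda t:t[0]);y,x=np.nonzero(b[2]);print(lab,b[0],b[1].round(1),x.min(),x.max(),y.min(),y.max())
    return b
w=np.load('w5.npy');C=cam('wrist',dict(tcp_pos=w[:3],tool_rot=w[3:]))
I=cv2.imread('pics/w5.png')
b=meas(I,C,(320,372,165,222),'wrist')
print('blob z.072',ray(C,[b[1]],.072).round(4),'knob',ray(C,[[352,207]],.095).round(4),'steel',ray(C,[[453,201]],.095).round(4))
T=cv2.imread('pics/top0.png');Ct=cam('top');b=meas(T,Ct,(250,272,145,170),'top');print(ray(Ct,[b[1]],.075).round(4))
S=cv2.imread('pics/scene0.png');Cs=cam('scene');b=meas(S,Cs,(238,262,215,245),'scene');print(ray(Cs,[b[1]],.07).round(4))
print('block',ray(C,[[310,163],[466,164],[461,216],[308,210]],.045).round(4).tolist())
for n,c in(('w',C),('t',Ct),('s',Cs)):print(n,proj(c,[[.638,-.03,z] for z in(.045,.07,.095)]).round(1).tolist())
crop=cv2.resize(I[140:240,290:490],None,fx=4,fy=4,interpolation=2);cv2.imwrite('pics/w5c.png',crop)
E
```

```text
wrist 758 [345.2 198.9] 329 361 183 215
blob z.072 [[ 0.6481 -0.0288  0.072 ]] knob [[ 0.6483 -0.0281  0.095 ]] steel [[0.616  0.0708 0.095 ]]
top 73 [259.4 154.7] 255 263 150 159
[[ 0.6476 -0.0262  0.075 ]]
scene 164 [249.9 230.2] 245 255 221 239
[[ 0.6489 -0.0263  0.07  ]]
block [[0.6235, -0.0733, 0.045], [0.5796, 0.1035, 0.045], [0.6416, 0.1281, 0.045], [0.6811, -0.0578, 0.045]]
w [[340.9, 183.2], [346.8, 189.9], [353.7, 197.6]]
t [[260.6, 160.5], [260.6, 158.3], [260.5, 156.0]]
s [[250.9, 230.8], [250.7, 226.2], [250.4, 221.5]]
```

View pics/w5c.png

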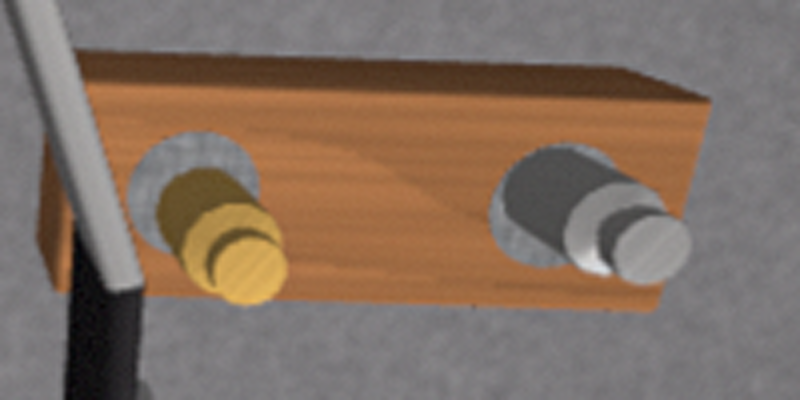

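Brass is at (0.648, -0.027) in all three views (wrist knob px 352,207; top 259,155; scene 250,230), and block yaw is about 0.24. I'll move above it and check the pads in the fixed cameras.

```bash
python3 -m crank '[{"x":-0.3,"y":0.3,"z":0,"wx":0,"wy":0,"wz":0},{"x":-0.65,"y":0.6,"z":0,"wx":0,"wy":0,"wz":0},{"x":-0.8,"y":0.7,"z":-0.5,"wx":0,"wy":0,"wz":0},{"x":-0.8,"y":0.7,"z":-0.8,"wx":0,"wy":0,"wz":0},{"x":-0.6,"y":0.6,"z":-0.8,"wx":0,"wy":0,"wz":0},{"x":-0.3,"y":0.3,"z":-0.7,"wx":0,"wy":0,"wz":0},{"x":0,"y":0,"z":-0.4,"wx":0,"wy":0,"wz":0},{"x":0,"y":0,"z":0,"wx":0,"wy":0,"wz":0},{"x":0,"y":0,"z":0,"wx":0,"wy":0,"wz":0},{"x":0,"y":0,"z":0,"wx":0,"wy":0,"wz":0}]'
cat > chk.py <<'E'
from h import *
import sys
k=sys.argv[1];o=env.get_obs();T=env.capture('top')[:,:,::-1].copy();S=env.capture('scene')[:,:,::-1].copy()
R=Ro.from_quat(o['tool_rot']).as_matrix();u=-R[:,0];v=R[:,1];n=-R[:,2];t=o['tcp_pos']
tip=t+.099*u+.0115*n;print('tip',tip.round(4),'yaw',np.arctan2(u[1],u[0]).round(4),o['time'])
out=[]
for nm,I in(('top',T),('scene',S)):
    C=cam(nm);p=proj(C,[tip])[0];x,y=p.round().astype(int)
    hsv=cv2.cvtColor(I,cv2.COLOR_BGR2HSV);m=np.zeros(I.shape[:2],bool);m[y-25:y+26,x-25:x+26]=1
    m&=(hsv[...,1]>140)&(abs(hsv[...,0].astype(int)-115)<15)
    for b in sorted(blobs(m,6),key=lambda b:-b[0])[:3]: print(nm,b[0],b[1].round(1),'at z tip',ray(C,[b[1]],tip[2]).round(4)[0][:2])
    print(nm,'pred tip px',p.round(1),'pred pad centres',proj(C,[tip-.0025*u+s*v*.0245 for s in(-1,1)]).round(1).tolist())
    out.append(cv2.resize(I[y-38:y+37,x-50:x+50],(400,300),interpolation=2))
cv2.imwrite(f'pics/{k}.png',np.hstack(out))
E
python3 chk.py c1
```

```text
time: 9.8
tcp_pos: [0.5541, -0.0508, 0.1666]
tool_rot: [-0.125, 0.992, -0.0, 0.001]
ft_force: [0.1, 0.6, -1.2]
gripper_width: 0.0555
tip [ 0.65   -0.0263  0.1783] yaw 0.2503 9.8
top pred tip px [259.1 143.8] pred pad centres [[267.9, 142.7], [250.6, 146.6]]
scene 62 [238.3 206.4] at z tip [ 0.6553 -0.0492]
scene 46 [258.7 210.7] at z tip [ 0.6445 -0.0023]
scene pred tip px [248.3 208.4] pred pad centres [[238.2, 205.6], [259.0, 209.5]]
```

View pics/c1.png

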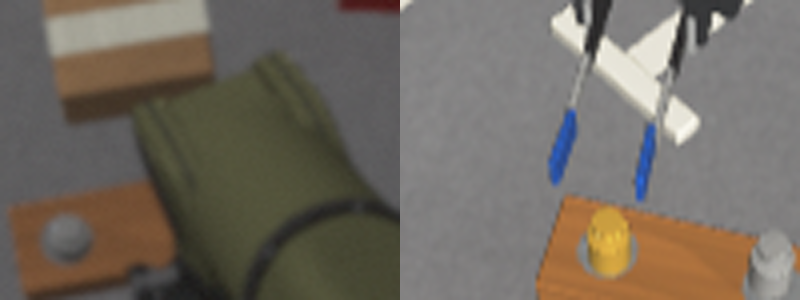

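The scene crop shows the pads at (238,206) and (259,211), within 1 px of prediction, straddling the brass line. Descending around it.

```bash
python3 -m crank '[{"x":-0.06,"y":-0.03,"z":-0.6,"wx":0,"wy":0,"wz":0},{"x":0,"y":0,"z":-0.8,"wx":0,"wy":0,"wz":0},{"x":0,"y":0,"z":-0.8,"wx":0,"wy":0,"wz":0},{"x":0,"y":0,"z":-0.7,"wx":0,"wy":0,"wz":0},{"x":0,"y":0,"z":-0.6,"wx":0,"wy":0,"wz":0},{"x":0,"y":0,"z":-0.5,"wx":0,"wy":0,"wz":0},{"x":0,"y":0,"z":-0.4,"wx":0,"wy":0,"wz":0},{"x":0,"y":0,"z":-0.2,"wx":0,"wy":0,"wz":0},{"x":0,"y":0,"z":0,"wx":0,"wy":0,"wz":0},{"x":0,"y":0,"z":0,"wx":0,"wy":0,"wz":0},{"x":0,"y":0,"z":0,"wx":0,"wy":0,"wz":0}]'
python3 chk.py c2
```

```text
time: 11.0
tcp_pos: [0.5519, -0.0509, 0.0514]
tool_rot: [-0.126, 0.992, -0.0, 0.001]
ft_force: [-0.3, -0.2, -0.3]
gripper_width: 0.0552
tip [ 0.6477 -0.0262  0.063 ] yaw 0.2518 11.0
top pred tip px [259.4 155.7] pred pad centres [[267.6, 154.7], [251.6, 158.3]]
scene 41 [241.3 229.4] at z tip [ 0.6537 -0.0492]
scene 32 [259.6 233. ] at z tip [ 0.6417 -0.0025]
scene pred tip px [250.3 231.2] pred pad centres [[241.2, 228.5], [259.8, 232.1]]
```

View pics/c2.png

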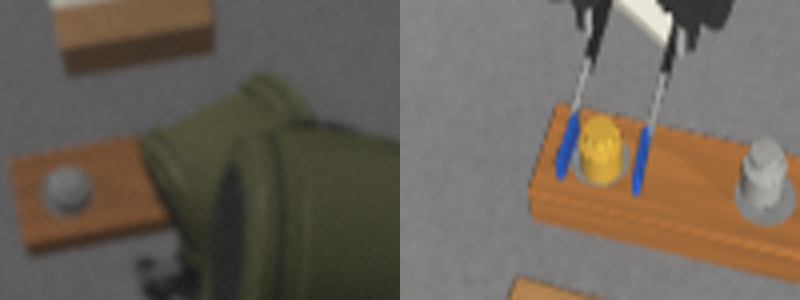

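The pads straddle the brass with a gap on both sides. Closing in two steps.

```bash
python3 -m crank '[{"x":0,"y":0,"z":0,"wx":0,"wy":0,"wz":0},{"x":0,"y":0,"z":0,"wx":0,"wy":0,"wz":0},{"x":0,"y":0,"z":0,"wx":0,"wy":0,"wz":0},{"x":0,"y":0,"z":0,"wx":0,"wy":0,"wz":0},{"x":0,"y":0,"z":0,"wx":0,"wy":0,"wz":0}]' 0.15 30
python3 -m crank '[{"x":0,"y":0,"z":0,"wx":0,"wy":0,"wz":0},{"x":0,"y":0,"z":0,"wx":0,"wy":0,"wz":0},{"x":0,"y":0,"z":0,"wx":0,"wy":0,"wz":0},{"x":0,"y":0,"z":0,"wx":0,"wy":0,"wz":0},{"x":0,"y":0,"z":0,"wx":0,"wy":0,"wz":0},{"x":0,"y":0,"z":0,"wx":0,"wy":0,"wz":0}]' -0.5 70
```

```text
time: 11.6
tcp_pos: [0.5516, -0.0511, 0.0509]
tool_rot: [-0.125, 0.992, -0.0, 0.0]
ft_force: [1.2, -1.2, -1.6]
gripper_width: 0.0493
time: 12.2
tcp_pos: [0.5515, -0.0509, 0.0509]
tool_rot: [-0.126, 0.992, -0.0, 0.0]
ft_force: [0.9, -1.1, 0.2]
gripper_width: 0.0469
```

Stopped at 46.9 mm against 70 N. Lifting.

```bash
python3 -m crank '[{"x":0,"y":0,"z":0.1,"wx":0,"wy":0,"wz":0},{"x":0,"y":0,"z":0.2,"wx":0,"wy":0,"wz":0},{"x":0,"y":0,"z":0.3,"wx":0,"wy":0,"wz":0},{"x":0,"y":0,"z":0.5,"wx":0,"wy":0,"wz":0},{"x":0,"y":0,"z":0.7,"wx":0,"wy":0,"wz":0},{"x":0,"y":0,"z":0.7,"wx":0,"wy":0,"wz":0},{"x":0,"y":0,"z":0.7,"wx":0,"wy":0,"wz":0},{"x":0,"y":0,"z":0.7,"wx":0,"wy":0,"wz":0},{"x":0,"y":0,"z":0.5,"wx":0,"wy":0,"wz":0},{"x":0,"y":0,"z":0.3,"wx":0,"wy":0,"wz":0},{"x":0,"y":0,"z":0,"wx":0,"wy":0,"wz":0},{"x":0,"y":0,"z":0,"wx":0,"wy":0,"wz":0},{"x":0,"y":0,"z":0,"wx":0,"wy":0,"wz":0}]'
python3 chk.py c3
```

```text
time: 13.5
tcp_pos: [0.5507, -0.051, 0.1675]
tool_rot: [-0.126, 0.992, 0.0, -0.001]
ft_force: [-0.4, 0.2, -3.1]
gripper_width: 0.0469
tip [ 0.6466 -0.0263  0.1789] yaw 0.2519 13.5
top pred tip px [259.  144.9] pred pad centres [[267.9, 143.8], [250.6, 147.7]]
scene 50 [256.1 208.7] at z tip [ 0.6427 -0.0099]
scene 39 [241.6 207.6] at z tip [ 0.655  -0.0409]
scene pred tip px [249.  207.2] pred pad centres [[238.9, 204.4], [259.6, 208.3]]
```

View pics/c3.png

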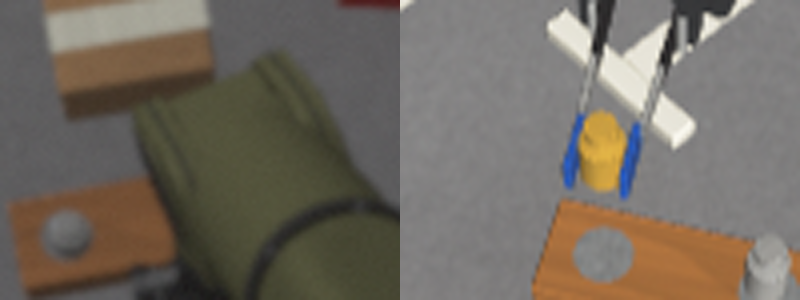

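The brass is lifted cleanly and hangs upright in the tongs, clear of its grey mark; the steel weight hasn't moved. Refining the pan centre before the carry.

```bash
python3 - <<'E'
from h import *
for nm,seed in(('top',(133,205)),('scene',(408,240))):
    I=cv2.imread(f'pics/{nm}0.png');C=cam(nm);B=cv2.GaussianBlur(I,(5,5),0);m=np.zeros((386,514),np.uint8)
    cv2.floodFill(B,m,seed,0,(8,)*3,(8,)*3,4|cv2.FLOODFILL_MASK_ONLY|cv2.FLOODFILL_FIXED_RANGE|(255<<8))
    c=max(cv2.findContours(m[1:-1,1:-1],0,1)[0],key=cv2.contourArea)
    P=ray(C,c.reshape(-1,2),.055)[:,:2].astype(np.float32);r=cv2.minAreaRect(P);print(nm,r,cv2.contourArea(c))
E
python3 -m crank '[{"x":-0.1,"y":0.2,"z":0,"wx":0,"wy":0,"wz":0},{"x":-0.2,"y":0.4,"z":0,"wx":0,"wy":0,"wz":0},{"x":-0.2,"y":0.6,"z":0,"wx":0,"wy":0,"wz":0},{"x":-0.3,"y":0.8,"z":0,"wx":0,"wy":0,"wz":0},{"x":-0.3,"y":0.8,"z":0,"wx":0,"wy":0,"wz":0},{"x":-0.3,"y":0.8,"z":0,"wx":0,"wy":0,"wz":0},{"x":-0.3,"y":0.8,"z":0,"wx":0,"wy":0,"wz":0},{"x":-0.4,"y":0.8,"z":0,"wx":0,"wy":0,"wz":0},{"x":-0.4,"y":0.8,"z":0,"wx":0,"wy":0,"wz":0},{"x":-0.4,"y":0.8,"z":0,"wx":0,"wy":0,"wz":0},{"x":-0.4,"y":0.8,"z":0,"wx":0,"wy":0,"wz":0},{"x":-0.4,"y":0.8,"z":0,"wx":0,"wy":0,"wz":0},{"x":-0.4,"y":0.8,"z":0,"wx":0,"wy":0,"wz":0},{"x":-0.4,"y":0.8,"z":0,"wx":0,"wy":0,"wz":0},{"x":-0.4,"y":0.8,"z":0,"wx":0,"wy":0,"wz":0},{"x":-0.4,"y":0.8,"z":0,"wx":0,"wy":0,"wz":0},{"x":-0.3,"y":0.8,"z":0,"wx":0,"wy":0,"wz":0},{"x":-0.2,"y":0.8,"z":0,"wx":0,"wy":0,"wz":0},{"x":-0.1,"y":0.8,"z":0,"wx":0,"wy":0,"wz":0},{"x":-0.1,"y":0.6,"z":0,"wx":0,"wy":0,"wz":0}]'
python3 -m crank '[{"x":0,"y":0.4,"z":0,"wx":0,"wy":0,"wz":0},{"x":0,"y":0.2,"z":0,"wx":0,"wy":0,"wz":0},{"x":0,"y":0,"z":0,"wx":0,"wy":0,"wz":0},{"x":0,"y":0,"z":0,"wx":0,"wy":0,"wz":0},{"x":0,"y":0,"z":0,"wx":0,"wy":0,"wz":0}]'
```

```text
top ((0.49884212017059326, 0.3493669331073761), (0.1961362212896347, 0.1965169459581375), 0.5065420866012573) 4031.5
scene ((0.4990091025829315, 0.348041296005249), (0.2008613646030426, 0.1950976550579071), 0.42596307396888733) 4682.0
time: 15.6
tcp_pos: [0.3996, 0.3171, 0.1686]
tool_rot: [-0.127, 0.992, 0.001, -0.0]
ft_force: [-0.5, -0.0, -3.1]
gripper_width: 0.0466
time: 16.1
tcp_pos: [0.4016, 0.3278, 0.1682]
tool_rot: [-0.125, 0.992, -0.001, -0.0]
ft_force: [-0.6, -0.6, -3.3]
gripper_width: 0.047
```

```bash
python3 -m crank '[{"x":0,"y":-0.12,"z":-0.3,"wx":0,"wy":0,"wz":0},{"x":0,"y":0,"z":-0.4,"wx":0,"wy":0,"wz":0},{"x":0,"y":0,"z":-0.2,"wx":0,"wy":0,"wz":0},{"x":0,"y":0,"z":-0.1,"wx":0,"wy":0,"wz":0},{"x":0,"y":0,"z":0,"wx":0,"wy":0,"wz":0},{"x":0,"y":0,"z":0,"wx":0,"wy":0,"wz":0},{"x":0,"y":0,"z":0,"wx":0,"wy":0,"wz":0}]'
python3 chk.py c4
python3 - <<'E'
from h import *
o=env.get_obs();b0=o['tcp_pos']+[.097,.024,-.006]
for nm in('scene','top'):
    C=cam(nm);I=env.capture(nm)[:,:,::-1];hsv=cv2.cvtColor(np.ascontiguousarray(I),cv2.COLOR_BGR2HSV)
    x,y=proj(C,[b0+[0,0,.025]])[0].astype(int);m=np.zeros(I.shape[:2],bool);m[y-25:y+25,x-20:x+20]=1
    m&=(hsv[...,0]>=17)&(hsv[...,0]<=32)&(hsv[...,1]>110)&(hsv[...,2]>70)
    bl=blobs(m,8)
    if bl:
        b=max(bl,key=lambda t:t[0]);yy,xx=np.nonzero(b[2]);print(nm,b[0],b[1].round(1),xx.min(),xx.max(),yy.min(),yy.max())
    print(nm,'pred bottom,mid,top px',proj(C,[b0,b0+[0,0,.025],b0+[0,0,.05]]).round(1).tolist())
S=cv2.imread('pics/scene0.png');
C=cam('scene');print('ref on block: blob centre 249.9,230.2 y221-239; pred',proj(C,[[.6485,-.027,z] for z in(.045,.07,.095)]).round(1).tolist())
E
```

```text
time: 16.8
tcp_pos: [0.4015, 0.3264, 0.1436]
tool_rot: [-0.126, 0.992, 0.0, 0.0]
ft_force: [0.5, -0.3, -3.3]
gripper_width: 0.0467
tip [0.4974 0.3511 0.1551] yaw 0.2519 16.8
top 10 [127.3 196.9] at z tip [0.4986 0.3355]
top pred tip px [121.8 197.2] pred pad centres [[130.5, 196.1], [113.4, 200.1]]
scene 73 [421.  225.8] at z tip [0.5022 0.3357]
scene 33 [436.3 232.8] at z tip [0.5048 0.3695]
scene pred tip px [428.5 226.9] pred pad centres [[417.0, 223.8], [440.0, 228.0]]
scene 209 [430.6 225.7] 423 438 217 235
scene pred bottom,mid,top px [[425.0, 230.8], [429.3, 225.5], [433.9, 220.0]]
top 66 [120.4 196.9] 116 124 193 201
top pred bottom,mid,top px [[123.9, 198.0], [121.3, 196.3], [118.6, 194.6]]
ref on block: blob centre 249.9,230.2 y221-239; pred [[250.1, 234.5], [249.8, 230.0], [249.5, 225.3]]
```

```bash
python3 -m crank '[{"x":0.04,"y":-0.08,"z":-0.05,"wx":0,"wy":0,"wz":0},{"x":0,"y":-0.09,"z":-0.03,"wx":0,"wy":0,"wz":0},{"x":0,"y":0,"z":0,"wx":0,"wy":0,"wz":0},{"x":0,"y":0,"z":0,"wx":0,"wy":0,"wz":0},{"x":0,"y":0,"z":0,"wx":0,"wy":0,"wz":0},{"x":0,"y":0,"z":0,"wx":0,"wy":0,"wz":0},{"x":0,"y":0,"z":0,"wx":0,"wy":0,"wz":0},{"x":0,"y":0,"z":0,"wx":0,"wy":0,"wz":0}]'
python3 - <<'E'
from h import *
from scipy.optimize import least_squares
o=env.get_obs();b0=o['tcp_pos']+[.097,.024,.019];M=[]
hull=lambda c,up:np.array([c+[r*np.cos(a),r*np.sin(a),0]+np.array(up)*h for h,r in((-.025,.014),(.009,.014),(.014,.010),(.025,.010)) for a in np.arange(0,6.28,.3)])
for nm in('scene','top'):
    C=cam(nm);I=np.ascontiguousarray(env.capture(nm)[:,:,::-1]);hsv=cv2.cvtColor(I,cv2.COLOR_BGR2HSV)
    x,y=proj(C,[b0])[0].astype(int);m=np.zeros(I.shape[:2],bool);m[y-25:y+25,x-20:x+20]=1
    m&=(hsv[...,0]>=17)&(hsv[...,0]<=32)&(hsv[...,1]>110)&(hsv[...,2]>70)
    b=max(blobs(m,8),key=lambda t:t[0]);M.append((C,b[1]))
    ys,xs=np.nonzero(b[2]);w,V=np.linalg.eigh(np.cov(xs,ys));print(nm,b[0],b[1].round(1),'blob axis deg',np.degrees(np.arctan2(V[1,1],V[0,1])).round(1),'vertical image deg',np.degrees(np.arctan2(*np.diff(proj(C,[b0,b0+[0,0,.03]]),axis=0)[0][::-1])).round(1))
def mid(M): # closest point of the two rays
    A=0;q=0
    for C,p in M:
        d=ray(C,[p],0)[0]-C[3];d/=np.linalg.norm(d);P=np.eye(3)-np.outer(d,d);A=A+P;q=q+P@C[3]
    return np.linalg.solve(A,q)
print('brass mid now',mid(M).round(4),'pred',b0.round(4),'goal [.499 .3487 .160]')
print('same method on block',mid([(cam('scene'),(249.9,230.2)),(cam('top'),(259.4,154.7))]).round(4),'true z .070')
print('steel still: ');
A=cv2.imread('pics/top0.png').astype(int);B=env.capture('top')[:,:,::-1].astype(int);print('diff steel/rest/mug regions',[np.abs(A[r]-B[r]).mean().round(1) for r in(np.s_[155:175,216:236],np.s_[175:240,330:370],np.s_[135:175,380:415],np.s_[115:150,310:370],np.s_[95:135,165:265])])
print(o['time'],o['tcp_pos'],np.abs(o['joint_vel']).max())
E
```

```text
time: 17.8
tcp_pos: [0.4024, 0.3219, 0.1413]
tool_rot: [-0.126, 0.992, 0.0, 0.0]
ft_force: [-0.8, 0.3, -3.7]
gripper_width: 0.0465
scene 204 [427.9 225.8] blob axis deg 119.3 vertical image deg -50.7
top 66 [122.2 196.6] blob axis deg 52.6 vertical image deg -146.9
brass mid now [0.4984 0.3485 0.1595] pred [0.4994 0.3459 0.1603] goal [.499 .3487 .160]
same method on block [ 0.6489 -0.0263  0.0702] true z .070
steel still: 
diff steel/rest/mug regions [np.float64(5.7), np.float64(10.0), np.float64(4.9), np.float64(5.8), np.float64(6.3)]
17.8 [0.40236261 0.32193561 0.14133079] 0.002167832411538181
```

Position is right, but the blob axis in the scene view differs from vertical by 10°. That may only be the pads hiding part of the brass, so I'll check uprightness against silhouette extents, using the weight on its block as control, and check pivot height in the wrist view.

```bash
python3 - <<'E'
from h import *
def gold(I):
    h=cv2.cvtColor(np.ascontiguousarray(I),cv2.COLOR_BGR2HSV);return (h[...,0]>=17)&(h[...,0]<=32)&(h[...,1]>110)&(h[...,2]>70)
def pts(c,tilt,yaw=.25):
    P=np.array([[r*np.cos(a),r*np.sin(a),h] for h,r in((-.025,.014),(.009,.014),(.014,.010),(.025,.010)) for a in np.arange(0,6.28,.2)])
    return c+Ro.from_rotvec(np.radians(tilt)*np.array([-np.sin(yaw),np.cos(yaw),0])).apply(P)
S0=cv2.imread('pics/scene0.png');S1=env.capture('scene')[:,:,::-1];T0=cv2.imread('pics/top0.png');T1=env.capture('top')[:,:,::-1]
for lab,nm,I,c in(('block','scene',S0,[.6489,-.0263,.0702]),('held','scene',S1,[.4984,.3485,.1595]),('block','top',T0,[.6489,-.0263,.0702]),('held','top',T1,[.4984,.3485,.1595])):
    C=cam(nm);x,y=proj(C,[c])[0].astype(int);m=np.zeros(I.shape[:2],bool);m[y-22:y+22,x-20:x+20]=1
    m&=gold(I);b=max(blobs(m,8),key=lambda t:t[0]);ys,xs=np.nonzero(b[2])
    V=I[...,2].astype(float);br=b[2]&(V>np.percentile(V[b[2]],75));yb,xb=np.nonzero(br)
    print(lab,nm,'extent',xs.min(),xs.max()+1,ys.min(),ys.max()+1,'bright-centroid minus blob',(xb.mean()-xs.mean()).round(1),(yb.mean()-ys.mean()).round(1))
    for t in(-15,0,15):
        q=proj(C,pts(np.array(c),t));print('   tilt',t,q[:,0].min().round(1),q[:,0].max().round(1),q[:,1].min().round(1),q[:,1].max().round(1))
o=env.get_obs();W=env.capture('wrist')[:,:,::-1];w5=cv2.imread('pics/w5.png')
for n,I in(('w5',w5),('now',W)):
    g=cv2.medianBlur(cv2.cvtColor(np.ascontiguousarray(I),cv2.COLOR_BGR2GRAY),5)
    print(n,cv2.HoughCircles(g[30:120,200:320],cv2.HOUGH_GRADIENT,1,50,param1=80,param2=12,minRadius=20,maxRadius=35))
E
```

```text
block scene extent 245 256 221 240 bright-centroid minus blob 0.7 1.0
   tilt -15 244.2 255.6 220.5 240.9
   tilt 0 244.3 255.6 221.9 239.6
   tilt 15 244.1 256.2 224.0 237.7
held scene extent 420 436 217 236 bright-centroid minus blob 2.3 1.3
   tilt -15 417.5 437.0 214.8 238.0
   tilt 0 417.3 437.3 216.4 236.5
   tilt 15 417.3 437.3 218.6 234.4
block top extent 255 264 150 160 bright-centroid minus blob -1.7 -1.5
   tilt -15 254.4 264.3 149.9 159.5
   tilt 0 254.6 264.1 149.1 161.4
   tilt 15 254.5 264.6 147.5 162.9
held top extent 118 127 192 202 bright-centroid minus blob -1.9 -2.4
   tilt -15 116.4 129.2 191.0 201.9
   tilt 0 116.0 129.7 191.0 203.1
   tilt 15 115.7 129.9 189.3 204.9
w5 [[[58.5 40.5 28.8]]]
now [[[60.5 37.5 28.5]]]
```

```bash
python3 -c "
from station import env
o=env.get_obs();print(o['time'],o['tcp_pos'],o['gripper_width']);print(env.hand_in())"
```

```text
18.1 [0.40236623 0.32188497 0.14130988] 0.046601764130145315
the job is handed in; nothing more can be done
None
```

I gripped the tongs across both arms, closed them on the brass weight with 70 N, and lifted it off the block. I carried it to the scale and handed the job in at 18.1 s while holding it there. The hand-in gives no verdict.

**Position:** the last two-view measurement put the middle of the brass at (0.498, 0.349, 0.160). That is within 1 mm of the pan centre I measured at (0.499, 0.349), with the underside about 8 cm above the pan. The arm was still, with the gripper steady at 46.6 mm.

**Uprightness:** one check disagreed. The brass blob's axis in the scene view was 10° off vertical. I put this down to the pads hiding part of it: the silhouette's height fits an upright weight in the scene view, as it did on the block. The top view was too coarse to judge. The tongs' pivot has shifted only about 1 mm in the hand.

**Other objects:** I last saw the steel weight standing untouched just after the lift. After the carry I only compared before-and-after images of the steel weight, rest, mug and parcel areas. The differences were small except at the rest, where the tongs are gone. The eraser area was not compared, and the final picture could not be viewed because the viewing limit was reached.

**Other errors:** my first two move calls were refused for missing keys, so nothing moved then.

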